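Feel out the loaded slide box and send it home in the scanner loader

TASK

One of the three blue slide boxes waiting in the scanner's loader is full of slides and the other two are empty: feel which one is heavy by nudging them, and push only the loaded one along its lane until it is home against the stop, leaving the empty boxes short of the yellow line. Then lift the orange marker tag out of the green basket, leaving the jar in it, and set the tag down upright on the lid of the loaded box without dropping it.

Things in the scene. Friction and masses are not known exactly. Their poses are not given: they have to be found in the camera images.
- loader: Fixed scanner tray. Origin: tray centre on the table; x along the lanes, away from the robot; y left. Floor plate 6 mm thick, x -120 to +115 mm. Three lanes, centres y = +120 (left), 0, -120 mm (right), each 106 mm wide between dark rails 14 mm wide, tops 20 mm above the table. White housing behind the stop, 75 mm high. Boxes start with origins at x -70 to -45 mm, facing along the lanes.
- stop (a point): Middle of the dark stop wall's near face (loader x = +100 mm), at table height; the wall ends all three lanes and is 45 mm high. A box is home when its far side meets this face: its origin is then at loader x = +57.5 mm.
- line (a point): Middle of the yellow line painted across all lanes (loader x = +42.5 mm). A box crosses it when its far side passes it, so when its origin is beyond loader x = 0.
- box_left: Closed blue slide box in the left lane (seen from the robot). All three look alike: 85 mm along x (the lane), 100 mm along y, 50 mm high, flat lid; origin: centre of underside. Too wide to grasp. Loaded (0.6 to 0.9 kg) or empty (under 0.17 kg), differs from run to run and cannot be seen: pushed, a loaded box drags about 4 N or more, an empty one under 1.6 N.
- box_middle: Closed blue slide box in the middle lane (seen from the robot). All three look alike: 85 mm along x (the lane), 100 mm along y, 50 mm high, flat lid; origin: centre of underside. Too wide to grasp. Loaded (0.6 to 0.9 kg) or empty (under 0.17 kg), differs from run to run and cannot be seen: pushed, a loaded box drags about 4 N or more, an empty one under 1.6 N.
- box_right: Closed blue slide box in the right lane (seen from the robot). All three look alike: 85 mm along x (the lane), 100 mm along y, 50 mm high, flat lid; origin: centre of underside. Too wide to grasp. Loaded (0.6 to 0.9 kg) or empty (under 0.17 kg), differs from run to run and cannot be seen: pushed, a loaded box drags about 4 N or more, an empty one under 1.6 N.
- basket: Fixed green open basket, 210 mm (x) by 180 mm (y), 45 mm high, walls and floor 5 mm thick. Origin: centre of its underside. The tag stands in its far (+x) half, the jar in its near half.
- tag: Orange marker tag, 0.12 kg, standing in the basket: a square foot 60 x 60 mm, 10 mm thick, with an upright grip plate on it 50 mm long (along its x), 16 mm thick (along its y), top 60 mm above the origin. Origin: centre of its underside. Grip the plate across its thickness from above.
- jar: Small jar with a blue cap in the basket, 42 mm across, 55 mm high, to be left in the basket. Origin: centre of its underside.
- wash_bottle: Blue wash bottle, 68 mm across, 170 mm high, to the left of the loader; bystander. Origin: centre of its underside.
- beaker: Glass beaker, 80 mm across, 90 mm high, at the far left; bystander. Origin: centre of its underside.
- tip_box: Pipette tip box with a yellow lid, 122 x 82 x 67 mm, at the far right; bystander. Origin: centre of its underside.

How it is judged (in metres and radians):
On the way, in this order (a step that is already met when the one before it is completed fails the run):
1. the loaded box is home against the stop (its far side within 5 mm of it), flat on the tray, and the gripper has let go of it and drawn back (tool point over 90 mm from the box's origin) ((((x of box_left in the frame of loader above 0.0525 m and contact force between box_left and loader above 3.5 N and contact force between the fingers and box_left below 0.2 N and height (world z) of box_left below 0.012 m and linear speed of box_left below 0.02 m/s) and distance between the grasp point and box_left above 0.09 m) or ((x of box_middle in the frame of loader above 0.0525 m and contact force between box_middle and loader above 3.5 N and contact force between the fingers and box_middle below 0.2 N and height (world z) of box_middle below 0.012 m and linear speed of box_middle below 0.02 m/s) and distance between the grasp point and box_middle above 0.09 m) or ((x of box_right in the frame of loader above 0.0525 m and contact force between box_right and loader above 3.5 N and contact force between the fingers and box_right below 0.2 N and height (world z) of box_right below 0.012 m and linear speed of box_right below 0.02 m/s) and distance between the grasp point and box_right above 0.09 m))), for 0.4 s.
2. the orange tag stands upright on the lid of the loaded box, within 25 mm of its middle, released ((((x of box_left in the frame of loader above 0.0525 m and contact force between box_left and loader above 3.5 N and contact force between the fingers and box_left below 0.2 N and height (world z) of box_left below 0.012 m and linear speed of box_left below 0.02 m/s) and (contact force between tag and box_left above 0.5 N and horizontal distance between tag and box_left below 0.025 m and angle between tag's own z axis and vertical below 0.1 rad and contact force between the fingers and tag below 0.1 N and linear speed of tag below 0.02 m/s)) or ((x of box_middle in the frame of loader above 0.0525 m and contact force between box_middle and loader above 3.5 N and contact force between the fingers and box_middle below 0.2 N and height (world z) of box_middle below 0.012 m and linear speed of box_middle below 0.02 m/s) and (contact force between tag and box_middle above 0.5 N and horizontal distance between tag and box_middle below 0.025 m and angle between tag's own z axis and vertical below 0.1 rad and contact force between the fingers and tag below 0.1 N and linear speed of tag below 0.02 m/s)) or ((x of box_right in the frame of loader above 0.0525 m and contact force between box_right and loader above 3.5 N and contact force between the fingers and box_right below 0.2 N and height (world z) of box_right below 0.012 m and linear speed of box_right below 0.02 m/s) and (contact force between tag and box_right above 0.5 N and horizontal distance between tag and box_right below 0.025 m and angle between tag's own z axis and vertical below 0.1 rad and contact force between the fingers and tag below 0.1 N and linear speed of tag below 0.02 m/s)))), for 0.2 s.
At the end, for the whole second after the job is handed in: The loaded box rests flat in its lane, its far side within 5 mm of the stop; the orange tag stands upright (within 0.1 rad) and at rest on its lid, their centres within 25 mm of each other seen from above; the robot touches nothing ((((x of box_left in the frame of loader above 0.0525 m and contact force between box_left and loader above 3.5 N and contact force between the fingers and box_left below 0.2 N and height (world z) of box_left below 0.012 m and linear speed of box_left below 0.02 m/s) and (contact force between tag and box_left above 0.5 N and horizontal distance between tag and box_left below 0.025 m and angle between tag's own z axis and vertical below 0.1 rad and contact force between the fingers and tag below 0.1 N and linear speed of tag below 0.02 m/s)) or ((x of box_middle in the frame of loader above 0.0525 m and contact force between box_middle and loader above 3.5 N and contact force between the fingers and box_middle below 0.2 N and height (world z) of box_middle below 0.012 m and linear speed of box_middle below 0.02 m/s) and (contact force between tag and box_middle above 0.5 N and horizontal distance between tag and box_middle below 0.025 m and angle between tag's own z axis and vertical below 0.1 rad and contact force between the fingers and tag below 0.1 N and linear speed of tag below 0.02 m/s)) or ((x of box_right in the frame of loader above 0.0525 m and contact force between box_right and loader above 3.5 N and contact force between the fingers and box_right below 0.2 N and height (world z) of box_right below 0.012 m and linear speed of box_right below 0.02 m/s) and (contact force between tag and box_right above 0.5 N and horizontal distance between tag and box_right below 0.025 m and angle between tag's own z axis and vertical below 0.1 rad and contact force between the fingers and tag below 0.1 N and linear speed of tag below 0.02 m/s)))).
It fails at once if a second box crosses the yellow line (only one box may ever be past it) (x of each of box_left, box_middle in the frame of loader above 0 m or x of each of box_left, box_right in the frame of loader above 0 m or x of each of box_middle, box_right in the frame of loader above 0 m).
It fails at once if a slide box is tipped by more than 0.3 rad or lifted more than 25 mm off the tray (angle between any of box_left, box_middle, box_right's own z axis and vertical above 0.3 rad or height (world z) of any of box_left, box_middle, box_right above 0.031 m).
It fails at once if the tag is dropped: falls free of the fingers faster than 0.5 m/s (linear speed of tag above 0.5 m/s and contact force between the fingers and tag below 0.05 N).
It fails at once if the jar is lifted out of the basket (its underside more than 40 mm above the table) (height (world z) of jar above 0.04 m).
It fails at once if a bystander (wash bottle, beaker or tip box) is moved by more than 40 mm (distance of any of wash_bottle, beaker, tip_box from where it was at the start of the episode above 0.04 m).
It also fails if it takes over 58 s, if anything falls off the work surface, if the arm or the gripper's body presses on something with over 40 N, if the wrist force passes 120 N, or if a joint passes its speed limit or range.

ROBOT

A 7-joint arm with a two-finger parallel gripper is mounted at the origin on the work surface. World frame = base frame: x ahead of the robot, y to its left, z up, the work surface at z = 0. Lengths are in mm, angles in rad, forces in N, time in s.
With the tool pointing down it reaches from about 400 to 875 mm from the base axis. Payload 4.4 kg.
Tool frame: the origin (TCP) lies between the finger pads, 19 mm behind the fingertips; this is the grasp point; y points along the fingers, x is the direction in which the jaws open and shut, and the axes are right-handed (so a half turn about y gives the same grasp; the last joint's range is limited). The gripper opens to 85 mm and grips with 20 to 120 N. Pads are 22 mm wide; open, the fingers measure 114 mm over their backs; the gripper's body (76 mm by 85 mm) begins 54 mm behind the grasp point. The pads swing forward as they close: fully open they stand 13 mm farther back than shut.
Start: joints at [-0.066, 0.628, 0.038, 1.517, -0.027, 0.996, -0.02], TCP at [650.013, 0.026, 250.013] pointing down, gripper open.
Joint ranges: [-3.06, 3.06], [-0.37, 2.12], [-1.25, 1.32], [0.18, 2.47], [-1.1, 4.24], [0.23, 1.98], [-2.94, 2.94]. Speed limits (rad/s): [2.57, 2.57, 3.14, 3.14, 3.14, 3.14, 3.14].

INTERFACE

Orientations are given as [roll, pitch, yaw] about the fixed x, y, z axes, in that order (R = Rz(yaw) Ry(pitch) Rx(roll)).
In Python, from cell import * gives the robot as it stands.
- The arm moves only by the shell command python3 -m jog 'ROWS'. ROWS is JSON, a list of rows, each an object of numbers: "x", "y", "z": the shift along the tool's x, y, z in mm; "ax", "ay", "az": the turn, a rotation vector about the tool's x, y, z in rad; "grip": the finger opening in mm, from 0 to 85.4. In form: [{"x": .., "y": .., "z": .., "ax": .., "ay": .., "az": .., "grip": ..}, ...]. A call has 1 to 5 rows; each row is the pose to reach, as a shift and turn from the pose commanded when the call began, along the tool's axes at that moment; what a row does not reach only later rows make up. A row lasts 1/10 s, in which the tool goes at most 50 mm and 8.59 degrees, less where a joint would pass 70% of its speed; a pose out of reach is approached as far as the arm can. A call with a gripper value outside its range is refused whole. The fingers move at their own pace and stop on an object; the grip force is fixed at half the most. Time passes only in rows, so rows that repeat a pose let the fingers close. It gives the time, the measured TCP pose, the force and the opening at its end, in the units of the state.
- read_state(): the state, without advancing time (a new reading comes with each control period).
- get_image(name): name is "scene" or "side" or "wrist"; returns a dict with "color" (420x560x3 uint8, red, green, blue), "vfov" (degrees; the focal length in pixels is half the picture's height over the tangent of half this angle, whatever the lens; pixels are square), "cx", "cy" (the principal point, pixels), "camera_from_world" (4x4, takes a point from world to camera coordinates). Camera axes: x right, y down, z forward; pixel columns grow to the right and rows downward; lengths in mm; the calibration is good to about 2 mm. A picture is of the moment at which its call begins. There is no depth.
- finish_job(): hands the job in, once; it reports no verdict.
The state is a dict: "clock": time; "qpos": joint angles; "qd": joint speeds; "tau": joint torques, N m; "eef_pos": TCP position; "tool_rot": TCP orientation; "force": force on the tool from outside, world axes, zero at the start; "torque": the same for the moment, N m; "width": finger opening in mm.
Only numpy, scipy, OpenCV 4.12 (cv2) and the standard library are available. Lean on these libraries where they do the work, as an engineer would, in place of code of your own. Each camera call takes 0.05 s, during which the arm holds its last target.

## Working session

There is one attempt and no reset: what is moved stays moved. The work goes in short steps, Python scripts to look and compute and a shell command to move; the robot and the scene stay as the last step left them, time stands still between calls to the robot, and variables do not carry over. Pictures are saved under pics/ and viewed, and the job is handed in when it is done.

```bash
ls; mkdir -p pics
python3 - <<'E'
from cell import *
import cv2
s=read_state(); print(s)
for n in ["scene","side","wrist"]:
    g=get_image(n); cv2.imwrite(f"pics/{n}0.png",g["color"][:,:,::-1]); print(n,g["vfov"],g["cx"],g["cy"],g["camera_from_world"])
E
```

```text
pics
{'clock': 0.0, 'qpos': array([-0.06581372,  0.62935472,  0.0384239 ,  1.51838251, -0.02700326,
        0.99628129, -0.0200123 ]), 'qd': array([ 1.24073920e-03, -1.42323154e-03,  1.17402665e-03,  9.24898858e-04,
        8.25123450e-04, -6.22746573e-06,  6.08592712e-05]), 'tau': array([-1.11932164e-03, -5.63405585e+01,  1.22606792e+00, -1.93450052e+01,
        1.09587883e-02,  1.05136272e-02, -8.84369996e-06]), 'eef_pos': array([6.49407012e+02, 4.92809922e-02, 2.49078507e+02]), 'tool_rot': array([-1.57080889e+00,  1.90842741e-03,  1.39103737e-05]), 'force': array([-0.15435026,  0.45738399, -0.3555542 ]), 'torque': array([ 0.00157393,  0.02231552, -0.01299174]), 'width': 85.55234523348027}
scene 56.18253244490882 285.77816422890623 216.43440256617802 [[ 2.70247966e-01  9.62745846e-01  9.29909666e-03 -1.68296852e+02]
 [ 8.17255470e-01 -2.24280678e-01 -5.30840536e-01 -4.51667159e+02]
 [-5.08978913e-01  1.51058313e-01 -8.47420706e-01  1.24071135e+03]
 [ 0.00000000e+00  0.00000000e+00  0.00000000e+00  1.00000000e+00]]
side 44.30933719101085 279.6865732117331 211.29119961615055 [[-9.22298776e-01 -3.86318802e-01 -1.10793438e-02  5.40203476e+02]
 [-2.82195296e-01  6.92747736e-01 -6.63676419e-01  1.82505917e+02]
 [ 2.64065869e-01 -6.08981410e-01 -7.47937737e-01  1.47323723e+03]
 [ 0.00000000e+00  0.00000000e+00  0.00000000e+00  1.00000000e+00]]
wrist 60.576448981351 278.6706550794971 204.19079843224128 [[ 9.99999301e-01  4.23240264e-04 -1.10366457e-03 -6.48479094e+02]
 [ 7.20363580e-04 -9.58487294e-01  2.85134333e-01 -3.84703090e+01]
 [-9.37168134e-04 -2.85134929e-01 -9.58486929e-01  3.78484971e+02]
 [ 0.00000000e+00  0.00000000e+00  0.00000000e+00  1.00000000e+00]]
```

View pics/scene0.png

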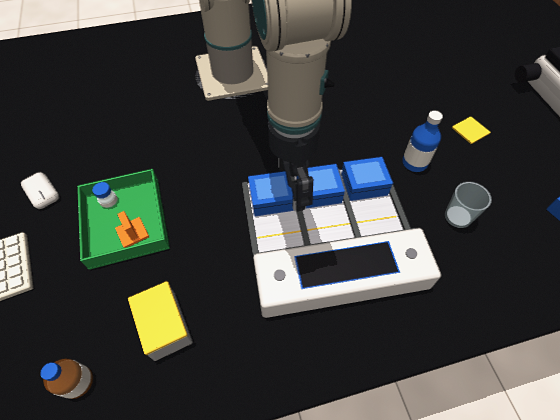

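View pics/side0.png

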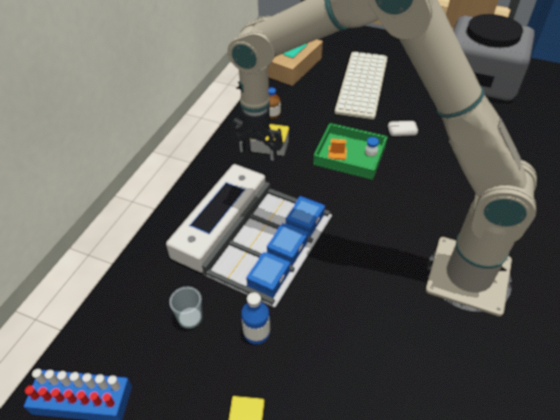

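View pics/wrist0.png

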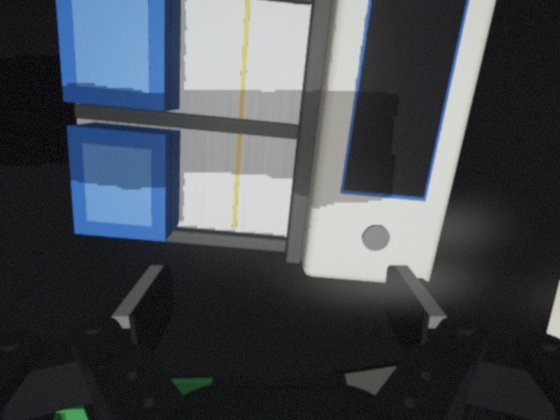

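```bash
cat > h.py <<'E'
import numpy as np, cv2
from cell import *
def K(g):
    h=g["color"].shape[0]; f=h/2/np.tan(np.radians(g["vfov"]/2)); return f,g["cx"],g["cy"]
def cast(g,uv,z):
    f,cx,cy=K(g); T=g["camera_from_world"]; R=T[:3,:3]; t=T[:3,3]
    uv=np.atleast_2d(uv).astype(float)
    d=np.c_[(uv[:,0]-cx)/f,(uv[:,1]-cy)/f,np.ones(len(uv))]@R
    c=-R.T@t
    return c+d*((z-c[2])/d[:,2])[:,None]
def proj(g,p):
    f,cx,cy=K(g); T=g["camera_from_world"]; q=np.atleast_2d(p)@T[:3,:3].T+T[:3,3]
    return np.c_[q[:,0]/q[:,2]*f+cx,q[:,1]/q[:,2]*f+cy]
def crop(g,u0,v0,u1,v1,s,name):
    im=g["color"][v0:v1,u0:u1,::-1]; im=cv2.resize(im,None,fx=s,fy=s,interpolation=cv2.INTER_CUBIC); cv2.imwrite("pics/"+name,im)
E
python3 - <<'E'
from h import *
import pickle
G={n:get_image(n) for n in ["scene","side","wrist"]}
pickle.dump(G,open("G0.pkl","wb"))
crop(G["scene"],235,140,445,320,3.5,"c_scene.png")
crop(G["side"],160,160,340,310,4,"c_side.png")
crop(G["scene"],65,160,185,280,5,"c_basket.png")
E
```

```text
(no output)
```

View pics/c_scene.png

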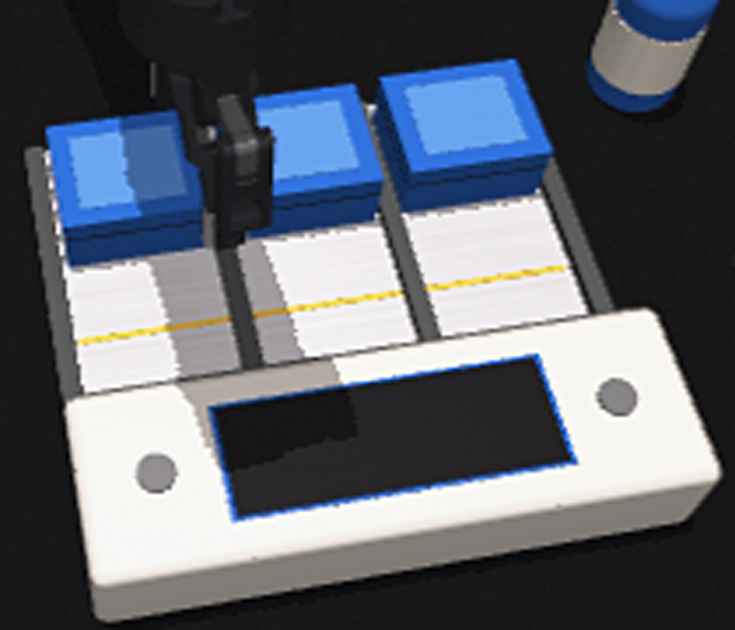

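View pics/c_side.png

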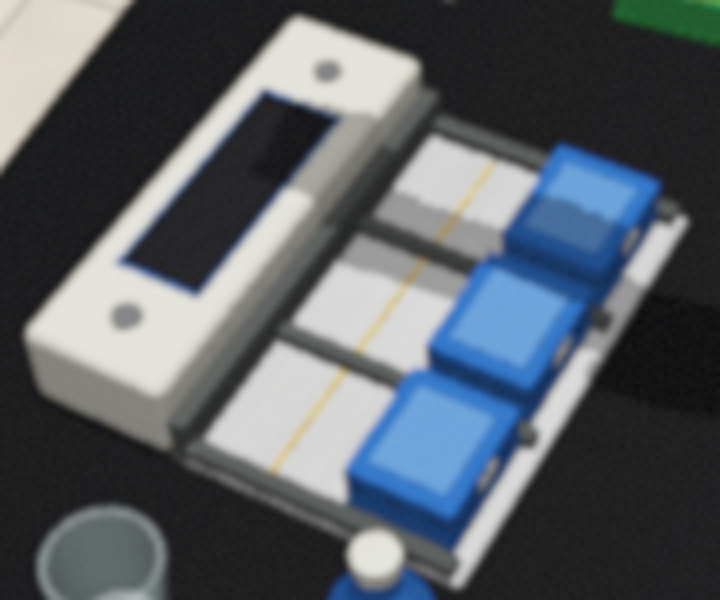

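View pics/c_basket.png

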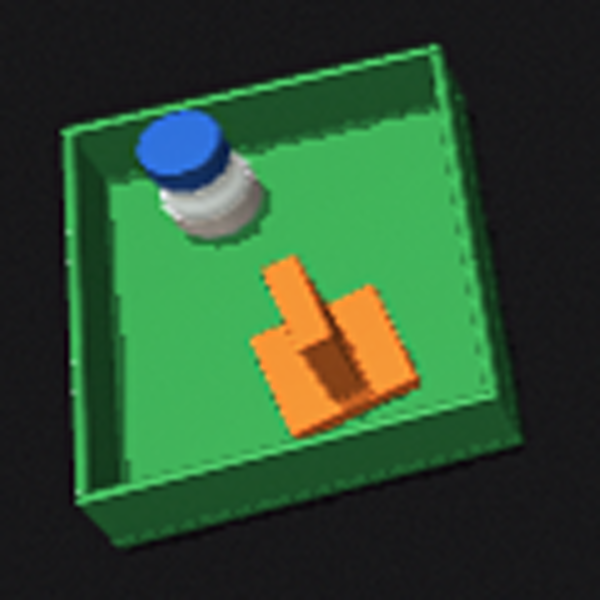

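Run:
```python
from h import *
import pickle
np.set_printoptions(precision=1,suppress=True)
G=pickle.load(open("G0.pkl","rb")); S=G["scene"]; D=G["side"]; W=G["wrist"]
c=lambda p,s,o:(np.array(p,float)+.5)/s-.5+np.array(o)
sc=lambda p:c(p,3.5,(235,140)); sd=lambda p:c(p,4,(160,160)); bk=lambda p:c(p,5,(65,160))
print("line S",cast(S,sc([(78,342),(402,294),(428,289),(565,268)]),6)[:,:2].tolist())
print("line D",cast(D,sd([(494,163),(272,472)]),6)[:,:2].tolist())
print("boxR S\n",cast(S,sc([(47,130),(183,112),(68,228),(203,210)]),56))
print("boxL S\n",cast(S,sc([(378,78),(518,60),(405,172),(552,155)]),56))
print("boxM S\n",cast(S,sc([(357,86),(383,180)]),56))
print("boxL D\n",cast(D,sd([(420,368),(528,402),(463,512),(352,462)]),56))
print("boxM D\n",cast(D,sd([(490,255),(592,292),(530,390),(430,345)]),56))
print("boxR D\n",cast(D,sd([(563,146),(660,184),(600,278),(505,235)]),56))
print("W line",cast(W,[(247,0),(235,230)],6))
print("W boxR lid",cast(W,[(69,127),(74,234),(166,240),(167,128)],56))
print("tag top\n",cast(S,bk([(262,268),(296,255),(333,335),(300,350)]),65))
print("tag foot\n",cast(S,bk([(250,342),(372,285),(418,380),(295,437)]),15))
print("basket\n",cast(S,bk([(62,132),(437,45),(520,440-40),(80,500)]),45))
print("jar\n",cast(S,bk([(182,150)]),60))
print("bottle",cast(S,[(420,165)],0),"beaker", cast(S,[(458,218)],0),cast(S,sc([(95,585),(72,400),(655,310),(715,475)]),75))
```

```text
line S [[599.0544902000364, -63.562752547902505], [621.3553949939744, 159.0389542238223], [622.328086915885, 177.70412740354536], [631.5877974555949, 275.7755654854453]]
line D [[600.4174135057043, -64.03014410272067], [632.2626916117881, 272.70369245597954]]
boxR S
 [[458.1 -49.2  56. ]
 [467.6  45.9  56. ]
 [541.3 -53.8  56. ]
 [551.   36.2  56. ]]
boxL S
 [[474.5 188.2  56. ]
 [485.3 291.3  56. ]
 [557.2 177.5  56. ]
 [570.4 280.1  56. ]]
boxM S
 [[477.5 171.3  56. ]
 [559.6 160.7  56. ]]
boxL D
 [[555.3 182.   56. ]
 [473.1 180.6  56. ]
 [479.6 281.8  56. ]
 [565.9 273.4  56. ]]
boxM D
 [[549.5  66.   56. ]
 [466.7  70.6  56. ]
 [475.7 170.4  56. ]
 [557.  160.4  56. ]]
boxR D
 [[539.5 -58.4  56. ]
 [456.2 -49.1  56. ]
 [465.9  55.9  56. ]
 [546.6  43.6  56. ]]
W line [[620.  156.3   6. ]
 [601.4 -67.3   6. ]]
W boxR lid [[467.4  46.5  56. ]
 [455.7 -52.6  56. ]
 [542.  -58.6  56. ]
 [552.2  45.7  56. ]]
tag top
 [[ 488.2 -356.4   65. ]
 [ 485.1 -341.4   65. ]
 [ 532.1 -328.3   65. ]
 [ 536.1 -342.7   65. ]]
tag foot
 [[ 491.4 -379.3   15. ]
 [ 474.5 -322.    15. ]
 [ 532.8 -305.7   15. ]
 [ 548.1 -362.1   15. ]]
basket
 [[ 368.5 -451.    45. ]
 [ 361.8 -272.3   45. ]
 [ 574.3 -256.4   45. ]
 [ 573.4 -443.6   45. ]]
jar
 [[ 407.4 -390.6   60. ]]
bottle [[496.6 407.3  -0. ]] beaker [[673.5 423.1   0. ]] [[789.  -95.6  75. ]
 [674.8 -81.6  75. ]
 [710.4 282.8  75. ]
 [821.1 266.9  75. ]]
```

```bash
python3 -m jog '[{"x":-45,"z":25,"ay":0.14,"grip":0},{"x":-90,"z":50,"ay":0.28,"grip":0},{"x":-135,"z":75,"ay":0.42,"grip":0},{"x":-180,"z":100,"ay":0.56,"grip":0},{"x":-214,"z":122,"ay":0.7,"grip":0}]'; python3 -m jog '[{"ay":0.14,"grip":0},{"ay":0.28,"grip":0},{"ay":0.42,"grip":0},{"ay":0.56,"grip":0},{"ay":0.7,"grip":0}]'; python3 -m jog '[{"ay":0.14,"grip":0},{"ay":0.264,"grip":0},{"ay":0.264,"grip":0},{"ay":0.264,"grip":0}]'
```

```text
$[0]: bad value
$[0]: bad value
$[0]: bad value
```

```bash
python3 -m jog '[{"x":-45,"y":0,"z":25,"ax":0,"ay":0.14,"az":0,"grip":0},{"x":-90,"y":0,"z":50,"ax":0,"ay":0.28,"az":0,"grip":0},{"x":-135,"y":0,"z":75,"ax":0,"ay":0.42,"az":0,"grip":0},{"x":-180,"y":0,"z":100,"ax":0,"ay":0.56,"az":0,"grip":0},{"x":-214,"y":0,"z":122,"ax":0,"ay":0.7,"az":0,"grip":0}]'
```

```text
clock: 0.8
eef_pos: [433.7, 122.6, 250.0]
tool_rot: [-1.571, 0.001, -0.706]
force: [0.7, 1.7, -0.2]
width: 12.6
```

```bash
python3 -m jog '[{"x":0,"y":40,"z":0,"ax":0,"ay":0.14,"az":0,"grip":0},{"x":0,"y":80,"z":0,"ax":0,"ay":0.28,"az":0,"grip":0},{"x":0,"y":100,"z":0,"ax":0,"ay":0.42,"az":0,"grip":0},{"x":0,"y":100,"z":0,"ax":0,"ay":0.56,"az":0,"grip":0},{"x":0,"y":100,"z":0,"ax":0,"ay":0.70,"az":0,"grip":0}]'
python3 -m jog '[{"x":0,"y":40,"z":0,"ax":0,"ay":0.14,"az":0,"grip":0},{"x":0,"y":80,"z":0,"ax":0,"ay":0.26,"az":0,"grip":0},{"x":0,"y":100,"z":0,"ax":0,"ay":0.26,"az":0,"grip":0},{"x":0,"y":110,"z":0,"ax":0,"ay":0.26,"az":0,"grip":0},{"x":0,"y":110,"z":0,"ax":0,"ay":0.26,"az":0,"grip":0}]'
python3 - <<'E'
from h import *
crop(get_image("side"),160,120,400,300,3,"s1.png"); print(read_state()["force"],read_state()["torque"])
E
```

```text
clock: 1.3
eef_pos: [435.6, 122.0, 149.3]
tool_rot: [-1.572, -0.0, -1.406]
force: [0.7, 0.2, 0.6]
width: 0.1
clock: 1.8
eef_pos: [435.4, 121.8, 38.7]
tool_rot: [-1.573, -0.001, -1.661]
force: [-0.4, -0.8, -0.1]
width: -0.0
[ 0.46689516  0.70075608 -0.19521785] [ 0.01919788 -0.02381251 -0.07728369]
```

View pics/s1.png

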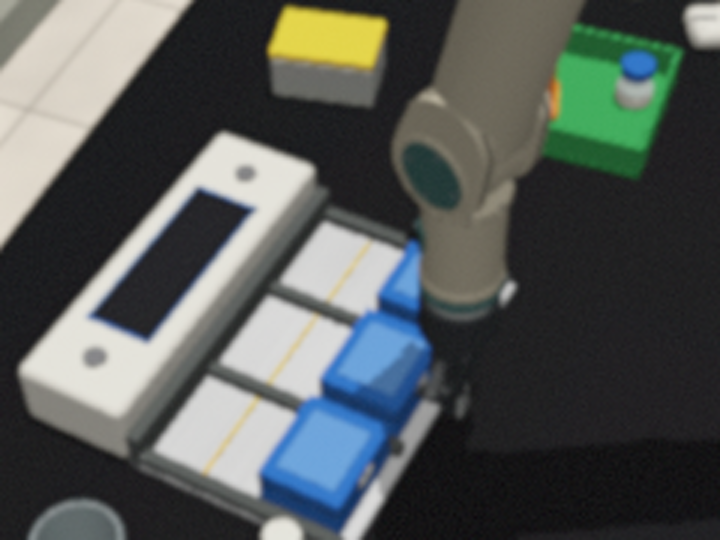

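The gripper stands closed in front of the middle box, clear of it. I'll nudge it next.

```bash
python3 -m jog '[{"x":0,"y":2,"z":6,"ax":0,"ay":0,"az":0,"grip":0},{"x":0,"y":2,"z":12,"ax":0,"ay":0,"az":0,"grip":0},{"x":0,"y":2,"z":16,"ax":0,"ay":0,"az":0,"grip":0},{"x":0,"y":2,"z":20,"ax":0,"ay":0,"az":0,"grip":0},{"x":0,"y":2,"z":22,"ax":0,"ay":0,"az":0,"grip":0}]'
for i in 1 2; do python3 -m jog '[{"x":0,"y":0,"z":3,"ax":0,"ay":0,"az":0,"grip":0},{"x":0,"y":0,"z":6,"ax":0,"ay":0,"az":0,"grip":0}]'; done
```

```text
clock: 2.35
eef_pos: [458.7, 120.1, 38.3]
tool_rot: [-1.57, 0.0, -1.66]
force: [-0.5, -0.3, 0.4]
width: -0.0
clock: 2.55
eef_pos: [463.2, 119.6, 38.0]
tool_rot: [-1.573, 0.0, -1.66]
force: [-1.9, 0.1, 0.6]
width: 0.1
clock: 2.75
eef_pos: [469.7, 119.0, 38.0]
tool_rot: [-1.572, 0.0, -1.66]
force: [-1.2, -0.6, 0.2]
width: 0.1
```

```bash
for i in 1 2; do python3 -m jog '[{"x":0,"y":0,"z":3,"ax":0,"ay":0,"az":0,"grip":0},{"x":0,"y":0,"z":6,"ax":0,"ay":0,"az":0,"grip":0}]'; done
python3 - <<'E'
from h import *
crop(get_image("side"),160,120,400,300,3,"s2.png"); print(read_state()["force"],read_state()["torque"])
E
```

```text
clock: 2.95
eef_pos: [476.4, 118.4, 38.0]
tool_rot: [-1.57, -0.0, -1.66]
force: [-0.4, 0.2, -0.6]
width: 0.0
clock: 3.15
eef_pos: [482.2, 117.9, 38.0]
tool_rot: [-1.571, -0.0, -1.66]
force: [-0.3, -0.3, 0.0]
width: 0.2
[ 0.80983924  0.59555422 -0.38506895] [-0.00704075  0.08030674 -0.03641546]
```

View pics/s2.png

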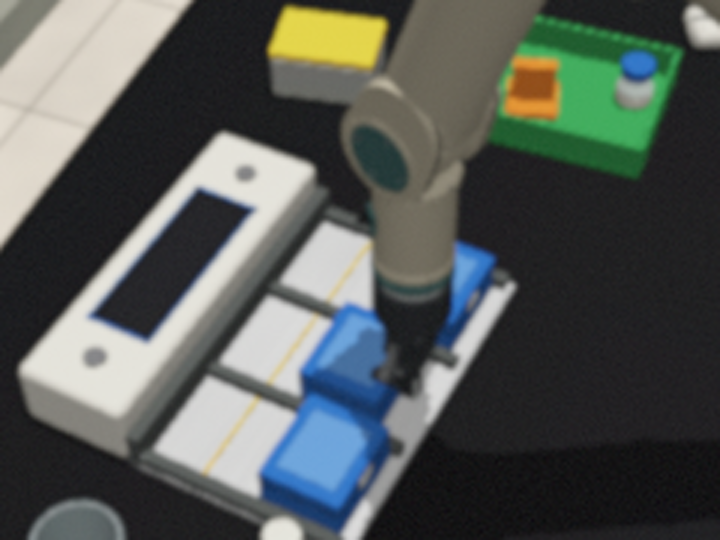

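Middle moved about 20 mm with under 1.6 N, so it is empty. On to the left box.

```bash
python3 -m jog '[{"x":0,"y":0,"z":-40,"ax":0,"ay":0,"az":0,"grip":0},{"x":-10,"y":-30,"z":-46,"ax":0,"ay":0,"az":0,"grip":0},{"x":-50,"y":-30,"z":-46,"ax":0,"ay":0,"az":0,"grip":0},{"x":-90,"y":-30,"z":-46,"ax":0,"ay":0,"az":0,"grip":0},{"x":-119,"y":-20,"z":-46,"ax":0,"ay":0,"az":0,"grip":0}]'
python3 -m jog '[{"x":0,"y":10,"z":0,"ax":0,"ay":0,"az":0,"grip":0},{"x":0,"y":20,"z":4,"ax":0,"ay":0,"az":0,"grip":0},{"x":0,"y":20,"z":8,"ax":0,"ay":0,"az":0,"grip":0},{"x":0,"y":20,"z":12,"ax":0,"ay":0,"az":0,"grip":0},{"x":0,"y":20,"z":14,"ax":0,"ay":0,"az":0,"grip":0}]'
for i in 1 2; do python3 -m jog '[{"x":0,"y":0,"z":3,"ax":0,"ay":0,"az":0,"grip":0},{"x":0,"y":0,"z":6,"ax":0,"ay":0,"az":0,"grip":0}]'; done
```

```text
clock: 3.7
eef_pos: [447.9, 244.1, 59.1]
tool_rot: [-1.567, 0.003, -1.658]
force: [0.7, -0.6, -0.7]
width: -0.1
clock: 4.2
eef_pos: [461.8, 237.9, 38.4]
tool_rot: [-1.57, -0.0, -1.663]
force: [-0.3, 0.2, -0.5]
width: 0.1
clock: 4.4
eef_pos: [467.0, 238.5, 38.4]
tool_rot: [-1.57, 0.0, -1.661]
force: [-0.2, 0.4, -0.3]
width: 0.0
clock: 4.6
eef_pos: [472.0, 238.3, 38.1]
tool_rot: [-1.572, 0.0, -1.66]
force: [-2.8, 0.4, 1.1]
width: -0.2
```

```bash
for i in 1 2 3; do python3 -m jog '[{"x":0,"y":0,"z":3,"ax":0,"ay":0,"az":0,"grip":0},{"x":0,"y":0,"z":6,"ax":0,"ay":0,"az":0,"grip":0}]'; done
```

```text
clock: 4.8
eef_pos: [478.3, 237.8, 38.0]
tool_rot: [-1.572, 0.0, -1.66]
force: [-1.6, -0.6, 0.9]
width: 0.1
clock: 5.0
eef_pos: [484.6, 237.2, 38.0]
tool_rot: [-1.571, 0.0, -1.66]
force: [-1.5, 0.3, 2.0]
width: 0.3
clock: 5.2
eef_pos: [490.7, 236.7, 38.0]
tool_rot: [-1.571, 0.0, -1.66]
force: [-1.7, -0.1, 1.8]
width: -0.2
```

Left drags about 1.6 N, so it also looks empty. I'll confirm with the right box.

```bash
python3 -m jog '[{"x":0,"y":0,"z":-34,"ax":0,"ay":0,"az":0,"grip":0},{"x":10,"y":-30,"z":-36,"ax":0,"ay":0,"az":0,"grip":0},{"x":55,"y":-30,"z":-36,"ax":0,"ay":0,"az":0,"grip":0},{"x":100,"y":-30,"z":-36,"ax":0,"ay":0,"az":0,"grip":0},{"x":145,"y":-30,"z":-36,"ax":0,"ay":0,"az":0,"grip":0}]'
python3 -m jog '[{"x":45,"y":0,"z":0,"ax":0,"ay":0,"az":0,"grip":0},{"x":93,"y":0,"z":0,"ax":0,"ay":0,"az":0,"grip":0},{"x":93,"y":20,"z":0,"ax":0,"ay":0,"az":0,"grip":0},{"x":93,"y":30,"z":4,"ax":0,"ay":0,"az":0,"grip":0},{"x":93,"y":30,"z":8,"ax":0,"ay":0,"az":0,"grip":0}]'
for i in 1 2 3; do python3 -m jog '[{"x":0,"y":0,"z":3,"ax":0,"ay":0,"az":0,"grip":0},{"x":0,"y":0,"z":6,"ax":0,"ay":0,"az":0,"grip":0}]'; done
```

```text
clock: 5.7
eef_pos: [442.8, 94.1, 68.4]
tool_rot: [-1.567, -0.0, -1.659]
force: [0.4, -0.6, -0.7]
width: -0.2
clock: 6.2
eef_pos: [441.7, 0.8, 37.1]
tool_rot: [-1.571, -0.001, -1.663]
force: [-0.1, 0.8, 1.0]
width: -0.2
clock: 6.4
eef_pos: [448.3, 1.7, 38.5]
tool_rot: [-1.569, -0.0, -1.659]
force: [-0.3, 0.5, 0.8]
width: -0.3
clock: 6.6
eef_pos: [450.3, 1.8, 38.3]
tool_rot: [-1.576, 0.001, -1.659]
force: [-10.2, 0.6, 7.0]
width: 0.3
clock: 6.8
eef_pos: [454.6, 1.6, 38.1]
tool_rot: [-1.579, 0.002, -1.659]
force: [-9.2, 1.0, 7.4]
width: -0.0
```

The right box is loaded (about 9 N). Pushing it home.

```bash
for i in 1 2 3; do python3 -m jog '[{"x":0,"y":0,"z":6,"ax":0,"ay":0,"az":0,"grip":0},{"x":0,"y":0,"z":12,"ax":0,"ay":0,"az":0,"grip":0},{"x":0,"y":0,"z":18,"ax":0,"ay":0,"az":0,"grip":0},{"x":0,"y":0,"z":24,"ax":0,"ay":0,"az":0,"grip":0},{"x":0,"y":0,"z":30,"ax":0,"ay":0,"az":0,"grip":0}]'; done
python3 - <<'E'
from h import *
crop(get_image("side"),160,120,400,300,3,"s3.png"); crop(get_image("scene"),235,140,445,320,3.5,"s3b.png");print(read_state()["force"],read_state()["eef_pos"])
E
```

```text
clock: 7.3
eef_pos: [484.5, -0.9, 38.0]
tool_rot: [-1.58, 0.002, -1.659]
force: [-10.6, 0.4, 8.8]
width: -0.2
clock: 7.8
eef_pos: [514.5, -3.6, 38.0]
tool_rot: [-1.58, 0.002, -1.659]
force: [-10.2, 0.7, 7.7]
width: 0.3
clock: 8.3
eef_pos: [544.3, -6.4, 38.0]
tool_rot: [-1.58, 0.002, -1.659]
force: [-9.8, 0.8, 7.9]
width: 0.1
[-5.05573682 -0.2755242   4.18445407] [546.88936977  -6.75923722  38.0098197 ]
```

View pics/s3.png

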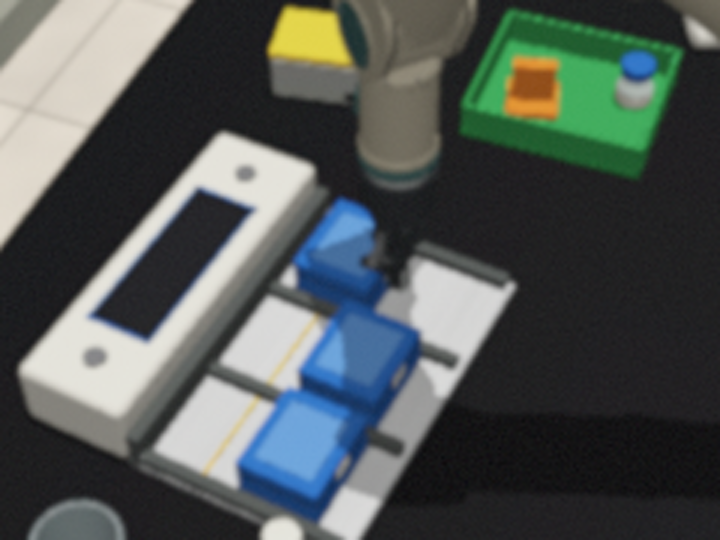

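View pics/s3b.png

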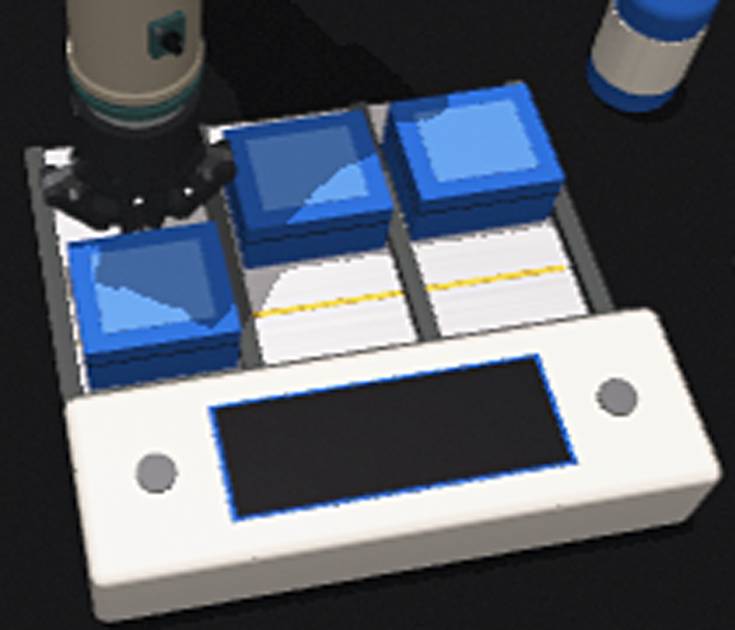

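The side and scene views show the right box over the line and the other two short of it. About 20 mm is left, so I'll go slowly.

```bash
python3 -m jog '[{"x":0,"y":0,"z":4,"ax":0,"ay":0,"az":0,"grip":0},{"x":0,"y":0,"z":8,"ax":0,"ay":0,"az":0,"grip":0},{"x":0,"y":0,"z":11,"ax":0,"ay":0,"az":0,"grip":0},{"x":0,"y":0,"z":14,"ax":0,"ay":0,"az":0,"grip":0}]'; python3 -m jog '[{"x":0,"y":0,"z":2,"ax":0,"ay":0,"az":0,"grip":0},{"x":0,"y":0,"z":4,"ax":0,"ay":0,"az":0,"grip":0}]'
```

```text
clock: 8.8
eef_pos: [559.5, -7.9, 37.9]
tool_rot: [-1.577, 0.001, -1.659]
force: [-8.9, 0.5, 6.8]
width: -0.1
clock: 9.0
eef_pos: [563.3, -8.2, 37.9]
tool_rot: [-1.578, 0.001, -1.659]
force: [-8.7, 0.9, 6.4]
width: 0.0
```

```bash
for i in 1 2; do python3 -m jog '[{"x":0,"y":0,"z":1.5,"ax":0,"ay":0,"az":0,"grip":0},{"x":0,"y":0,"z":3,"ax":0,"ay":0,"az":0,"grip":0}]';done
```

```text
clock: 9.2
eef_pos: [566.3, -8.5, 37.9]
tool_rot: [-1.578, 0.001, -1.659]
force: [-8.7, 0.5, 6.5]
width: 0.2
clock: 9.4
eef_pos: [566.6, -8.5, 37.8]
tool_rot: [-1.583, 0.003, -1.659]
force: [-16.8, 1.5, 12.0]
width: -0.5
```

Force jumped from 8.7 to 16.8 N and motion stopped, so it is against the stop. One small press, then back off.

```bash
python3 -m jog '[{"x":0,"y":0,"z":1,"ax":0,"ay":0,"az":0,"grip":0},{"x":0,"y":0,"z":1,"ax":0,"ay":0,"az":0,"grip":0}]';python3 -m jog '[{"x":0,"y":0,"z":-5,"ax":0,"ay":0,"az":0,"grip":0},{"x":0,"y":0,"z":-40,"ax":0,"ay":0,"az":0,"grip":0},{"x":0,"y":-40,"z":-70,"ax":0,"ay":0,"az":0,"grip":0},{"x":0,"y":-90,"z":-70,"ax":0,"ay":0,"az":0,"grip":0},{"x":0,"y":-120,"z":-70,"ax":0,"ay":0,"az":0,"grip":0}]'
python3 - <<'E'
from h import *
import pickle
G={n:get_image(n) for n in ["scene","side","wrist"]}
pickle.dump(G,open("G1.pkl","wb"))
crop(G["side"],160,160,340,310,4,"s4.png"); crop(G["scene"],235,140,445,320,3.5,"s4b.png");print(read_state()["force"],read_state()["eef_pos"])
cv2.imwrite("pics/w4.png",G["wrist"]["color"][:,:,::-1])
E
```

```text
clock: 9.6
eef_pos: [566.6, -8.5, 37.7]
tool_rot: [-1.585, 0.003, -1.66]
force: [-16.1, 1.4, 13.3]
width: -0.2
clock: 10.1
eef_pos: [504.6, -3.8, 161.0]
tool_rot: [-1.568, -0.0, -1.661]
force: [1.0, -0.6, 0.7]
width: 0.3
[-0.3899396  -0.10843188 -0.56906453] [506.13074818  -3.27055781 160.31903599]
```

View pics/s4.png

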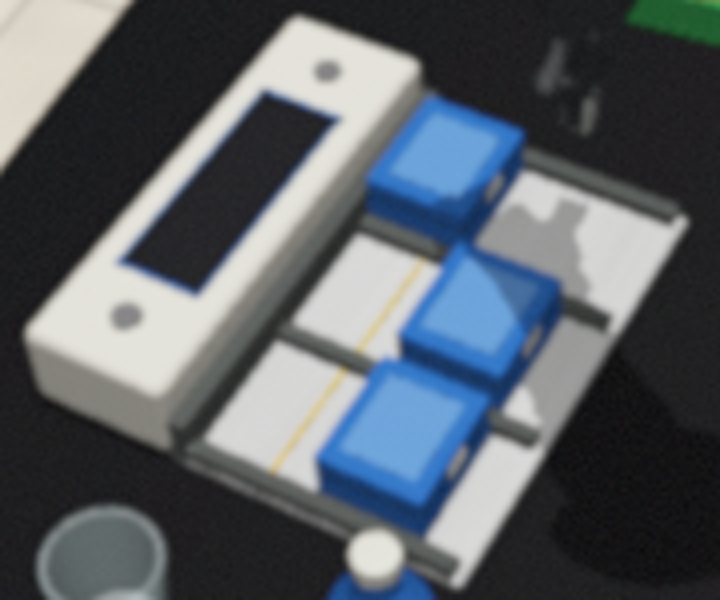

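View pics/s4b.png

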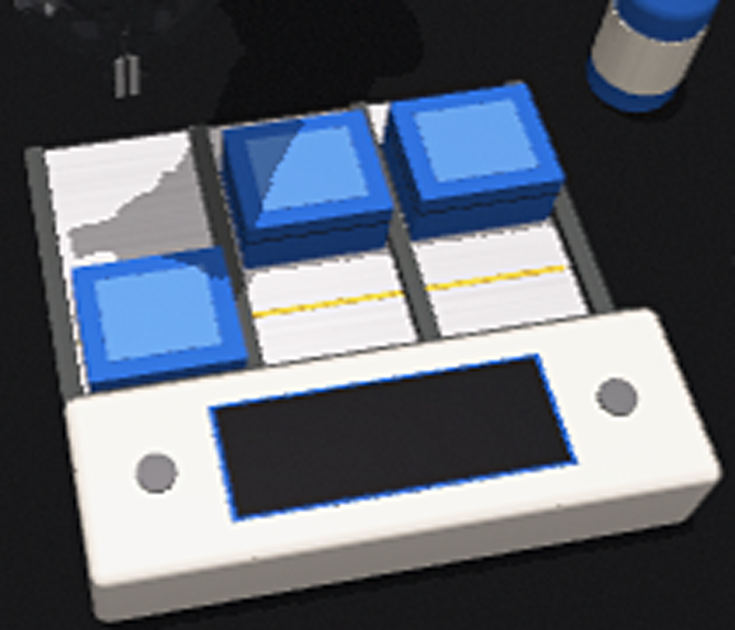

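View pics/w4.png

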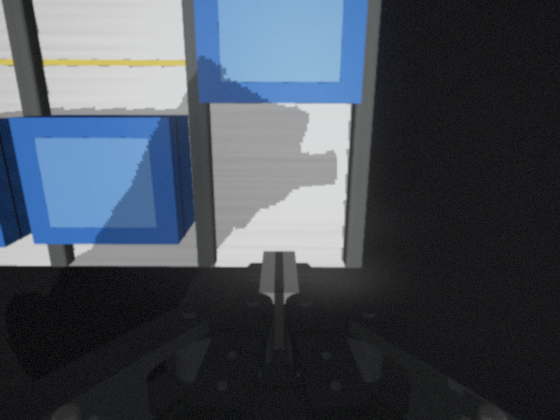

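```bash
python3 -m jog '[{"x":45,"y":0,"z":5,"ax":0,"ay":-0.07,"az":0,"grip":60},{"x":90,"y":0,"z":10,"ax":0,"ay":-0.14,"az":0,"grip":60},{"x":135,"y":0,"z":15,"ax":0,"ay":-0.21,"az":0,"grip":60},{"x":180,"y":0,"z":20,"ax":0,"ay":-0.28,"az":0,"grip":60},{"x":225,"y":0,"z":25,"ax":0,"ay":-0.36,"az":0,"grip":60}]'
python3 - <<'E'
from h import *
import pickle
np.set_printoptions(precision=1,suppress=True)
G=pickle.load(open("G1.pkl","rb"));S=G["scene"]; D=G["side"]
c=lambda p,s,o:(np.array(p,float)+.5)/s-.5+np.array(o)
a=cast(S,c([(72,268),(220,250),(247,362),(92,383)],3.5,(235,140)),56);b=cast(D,c([(435,96),(525,130),(465,232),(368,180)],4,(160,160)),56)
print(a,a.mean(0));print(b,b.mean(0))
s=read_state();y=s["tool_rot"][2];d=np.array([511,-342])-s["eef_pos"][:2];print(s["eef_pos"],y,d@[np.cos(y),np.sin(y)],d@[-np.sin(y),np.cos(y)])
E
```

```text
clock: 10.75
eef_pos: [508.7, -231.2, 156.9]
tool_rot: [-1.572, 0.001, -1.296]
force: [0.8, 0.5, -0.8]
width: 60.0
[[572.4 -58.5  56. ]
 [584.5  38.1  56. ]
 [668.5  30.6  56. ]
 [657.1 -65.9  56. ]] [620.6 -13.9  56. ]
[[653.9 -71.   56. ]
 [573.4 -63.2  56. ]
 [575.6  52.2  56. ]
 [665.5  31.6  56. ]] [617.1 -12.6  56. ]
[ 508.7 -231.2  156.9] -1.2964297388635855 107.28777620406797 -27.84843310658626
```

```bash
python3 -m jog '[{"x":40,"y":0,"z":-10,"ax":0,"ay":0,"az":0,"grip":60},{"x":80,"y":0,"z":-20,"ax":0,"ay":0,"az":0,"grip":60},{"x":107,"y":0,"z":-28,"ax":0,"ay":0,"az":0,"grip":60},{"x":107,"y":0,"z":-28,"ax":0,"ay":0,"az":0,"grip":60},{"x":107,"y":0,"z":-28,"ax":0,"ay":0,"az":0,"grip":60}]'
python3 - <<'E'
from h import *
import pickle
G={n:get_image(n) for n in ["scene","side","wrist"]}
pickle.dump(G,open("G2.pkl","wb"))
crop(G["side"],300,100,400,190,7,"s5.png"); cv2.imwrite("pics/w5.png",G["wrist"]["color"][:,:,::-1])
E
```

```text
clock: 11.25
eef_pos: [510.0, -340.3, 156.7]
tool_rot: [-1.572, 0.002, -1.301]
force: [0.2, 0.1, -0.6]
width: 59.7
```

View pics/w5.png

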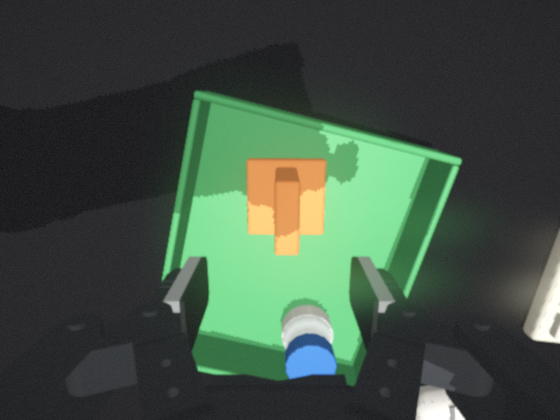

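View pics/s5.png

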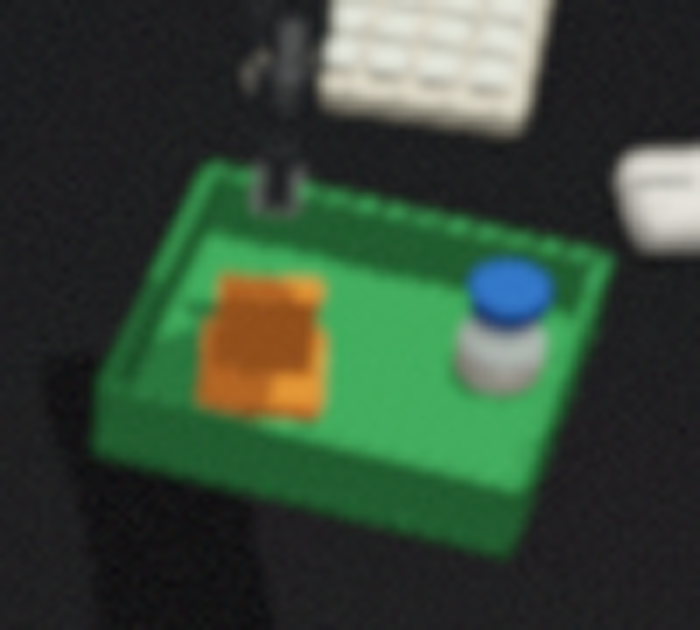

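Run:
```python
from h import *
import pickle
np.set_printoptions(precision=1,suppress=True)
G=pickle.load(open("G2.pkl","rb"));W=G["wrist"]
p=cast(W,[(275,181),(300,181),(300,255),(275,255)],65); print(p,p.mean(0))
p2=cast(W,[(247,159),(326,159),(325,235),(248,235)],15); print(p2.mean(0))
s=read_state();y=s["tool_rot"][2];print(s["eef_pos"])
for t in (p.mean(0)[:2],p2.mean(0)[:2],[511,-342]):
  d=np.array(t)-s["eef_pos"][:2];print(d@[np.cos(y),np.sin(y)],d@[-np.sin(y),np.cos(y)])
```

```text
[[ 531.8 -331.1   65. ]
 [ 536.  -345.9   65. ]
 [ 488.5 -360.    65. ]
 [ 484.1 -344.3   65. ]] [ 510.1 -345.3   65. ]
[ 510.  -345.6   15. ]
[ 511.  -338.3  157.3]
6.495361853797502 -2.7702849016570172
6.767816205832896 -2.9370425708470647
3.5351475748567767 -1.0041926322266066
```

```bash
python3 -m jog '[{"x":5,"y":30,"z":-2,"ax":0,"ay":0,"az":0,"grip":60},{"x":5,"y":60,"z":-2,"ax":0,"ay":0,"az":0,"grip":60},{"x":5,"y":85,"z":-2,"ax":0,"ay":0,"az":0,"grip":60},{"x":5,"y":100,"z":-2,"ax":0,"ay":0,"az":0,"grip":60},{"x":5,"y":108,"z":-2,"ax":0,"ay":0,"az":0,"grip":60}]'
python3 -m jog '[{"x":0,"y":0,"z":0,"ax":0,"ay":0,"az":0,"grip":60},{"x":0,"y":0,"z":0,"ax":0,"ay":0,"az":0,"grip":40},{"x":0,"y":0,"z":0,"ax":0,"ay":0,"az":0,"grip":30}]'
python3 - <<'E'
from h import *
g=get_image("wrist"); cv2.imwrite("pics/w6.png",g["color"][:,:,::-1]); crop(get_image("scene"),65,160,185,280,5,"s6.png")
E
```

```text
clock: 11.9
eef_pos: [510.0, -344.3, 48.7]
tool_rot: [-1.572, 0.002, -1.299]
force: [-0.5, 0.1, -0.3]
width: 59.9
clock: 12.2
eef_pos: [510.7, -346.3, 51.3]
tool_rot: [-1.569, -0.002, -1.3]
force: [0.7, 0.7, -0.7]
width: 32.1
```

View pics/w6.png

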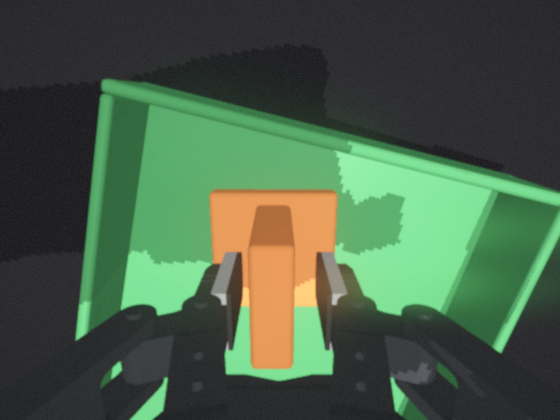

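View pics/s6.png

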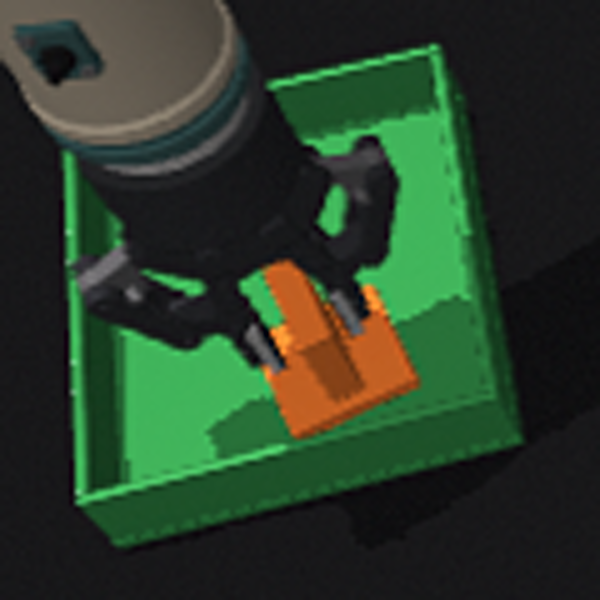

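The plate (columns 250–293) sits between the fingers (mid-column about 278), so I'll shift 2 mm and close.

```bash
python3 -m jog '[{"x":-2,"y":0,"z":0,"ax":0,"ay":0,"az":0,"grip":28},{"x":-2,"y":0,"z":0,"ax":0,"ay":0,"az":0,"grip":20},{"x":-2,"y":0,"z":0,"ax":0,"ay":0,"az":0,"grip":10},{"x":-2,"y":0,"z":0,"ax":0,"ay":0,"az":0,"grip":5},{"x":-2,"y":0,"z":0,"ax":0,"ay":0,"az":0,"grip":5}]'
python3 -m jog '[{"x":0,"y":0,"z":0,"ax":0,"ay":0,"az":0,"grip":5},{"x":0,"y":-5,"z":0,"ax":0,"ay":0,"az":0,"grip":5},{"x":0,"y":-15,"z":0,"ax":0,"ay":0,"az":0,"grip":5},{"x":0,"y":-30,"z":0,"ax":0,"ay":0,"az":0,"grip":5}]'
```

```text
clock: 12.8
eef_pos: [509.7, -343.8, 50.3]
tool_rot: [-1.57, 0.0, -1.3]
force: [-0.1, 1.2, 5.0]
width: 15.6
clock: 13.2
eef_pos: [508.8, -343.6, 80.1]
tool_rot: [-1.572, 0.001, -1.3]
force: [-0.0, -0.5, -0.1]
width: 15.1
```

```bash
python3 -m jog '[{"x":0,"y":-25,"z":0,"ax":0,"ay":0,"az":0,"grip":5},{"x":0,"y":-50,"z":0,"ax":0,"ay":0,"az":0,"grip":5},{"x":0,"y":-75,"z":0,"ax":0,"ay":0,"az":0,"grip":5},{"x":0,"y":-90,"z":0,"ax":0,"ay":0,"az":0,"grip":5},{"x":0,"y":-90,"z":0,"ax":0,"ay":0,"az":0,"grip":5}]'
python3 - <<'E'
from h import *
import pickle
G={n:get_image(n) for n in ["scene","side","wrist"]}
pickle.dump(G,open("G3.pkl","wb"))
cv2.imwrite("pics/w7.png",G["wrist"]["color"][:,:,::-1]); crop(G["side"],260,50,420,190,4,"s7.png")
s=read_state();y=s["tool_rot"][2];print(s["eef_pos"],s["tool_rot"],s["force"],s["width"])
d=np.array([619.5,-15])-s["eef_pos"][:2];print(d@[np.cos(y),np.sin(y)],d@[-np.sin(y),np.cos(y)])
E
```

```text
clock: 13.7
eef_pos: [510.6, -345.0, 172.8]
tool_rot: [-1.568, -0.004, -1.3]
force: [1.1, 0.3, -0.5]
width: 15.1
[ 508.98763736 -343.19882868  169.10438399] [-1.57169689  0.00157365 -1.29987806] [-0.3548374   0.04041515 -0.9164017 ] 14.979469740826397
-286.6530474528137 194.31285039397974
```

View pics/w7.png

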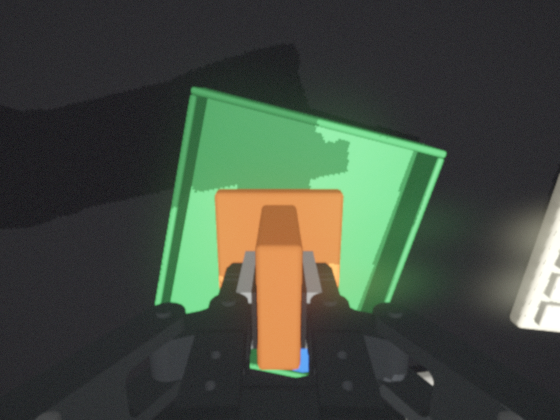

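View pics/s7.png

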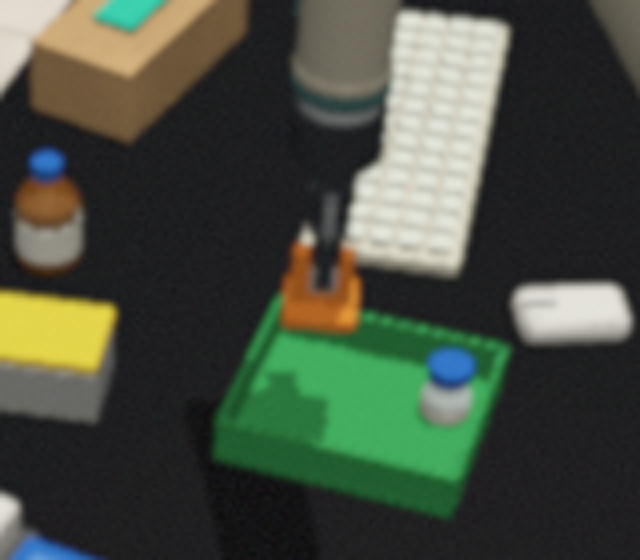

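Run:
```python
from h import *
import pickle
np.set_printoptions(precision=1,suppress=True)
W=pickle.load(open("G3.pkl","rb"))["wrist"]
p=cast(W,[(256,250),(303,250),(299,369),(259,369)],185); print(p.mean(0))
p=cast(W,[(216,190),(342,190)],135); print(p)
u=np.array([-np.sin(-1.3),np.cos(-1.3)]); print(p.mean(0)[:2]-30*u)
```

```text
[ 509.7 -344.7  185. ]
[[ 531.9 -308.7  135. ]
 [ 547.3 -363.9  135. ]]
[ 510.7 -344.3]
```

```bash
python3 -m jog '[{"x":-25,"y":0,"z":17,"ax":0,"ay":0,"az":0,"grip":5},{"x":-55,"y":0,"z":37,"ax":0,"ay":0,"az":0,"grip":5},{"x":-88,"y":0,"z":60,"ax":0,"ay":0,"az":0,"grip":5},{"x":-121,"y":0,"z":82,"ax":0,"ay":0,"az":0,"grip":5},{"x":-154,"y":0,"z":104,"ax":0,"ay":0,"az":0,"grip":5}]'
python3 -m jog '[{"x":-33,"y":0,"z":23,"ax":0,"ay":0,"az":0,"grip":5},{"x":-66,"y":0,"z":45,"ax":0,"ay":0,"az":0,"grip":5},{"x":-99,"y":0,"z":67,"ax":0,"ay":0,"az":0,"grip":5},{"x":-120,"y":0,"z":82,"ax":0,"ay":0,"az":0,"grip":5},{"x":-132,"y":0,"z":90,"ax":0,"ay":0,"az":0,"grip":5}]'
python3 -m jog '[{"x":0,"y":20,"z":0,"ax":0,"ay":0,"az":0,"grip":5},{"x":0,"y":40,"z":0,"ax":0,"ay":0,"az":0,"grip":5},{"x":0,"y":50,"z":0,"ax":0,"ay":0,"az":0,"grip":5},{"x":0,"y":50,"z":0,"ax":0,"ay":0,"az":0,"grip":5}]'
python3 - <<'E'
from h import *
import pickle
G={n:get_image(n) for n in ["scene","side","wrist"]}
pickle.dump(G,open("G4.pkl","wb"))
cv2.imwrite("pics/w8.png",G["wrist"]["color"][:,:,::-1]); crop(G["side"],200,120,340,240,5,"s8.png")
s=read_state();y=s["tool_rot"][2];print(s["eef_pos"],s["tool_rot"],s["force"],s["width"])
d=np.array([619.5,-15])-s["eef_pos"][:2];print(d@[np.cos(y),np.sin(y)],d@[-np.sin(y),np.cos(y)])
E
```

```text
clock: 14.35
eef_pos: [568.0, -165.8, 168.4]
tool_rot: [-1.573, 0.001, -1.3]
force: [0.1, 0.5, -1.2]
width: 15.2
clock: 14.85
eef_pos: [619.7, -12.7, 168.2]
tool_rot: [-1.573, 0.002, -1.296]
force: [-0.0, -0.1, -1.9]
width: 15.4
clock: 15.25
eef_pos: [618.3, -17.3, 118.1]
tool_rot: [-1.575, 0.001, -1.302]
force: [-0.1, -0.1, -0.9]
width: 15.2
[620.30449833 -17.26381986 120.64536507] [-1.56998260e+00 -6.74883032e-04 -1.30103359e+00] [ 0.68048845  1.21501164 -0.73107784] 15.593633123251731
-2.3963479317167304 -0.17208872403063327
```

View pics/w8.png

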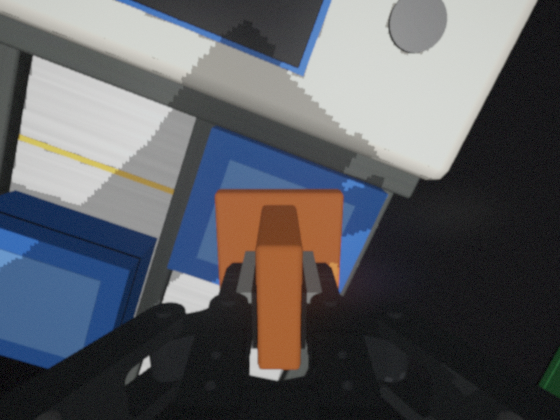

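View pics/s8.png

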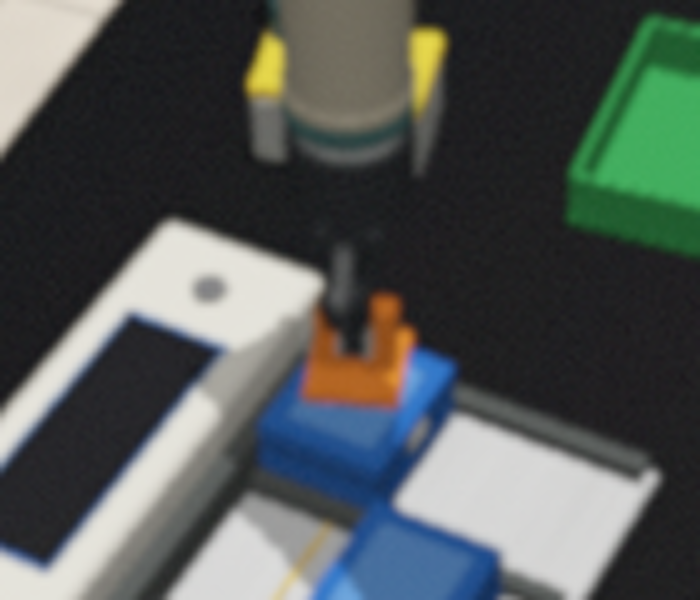

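The tag is centred over the lid of the home box, so I'll lower it gently.

```bash
python3 -m jog '[{"x":-1,"y":5,"z":0,"ax":0,"ay":0,"az":0,"grip":5},{"x":-2,"y":10,"z":0,"ax":0,"ay":0,"az":0,"grip":5},{"x":-2,"y":14,"z":0,"ax":0,"ay":0,"az":0,"grip":5},{"x":-2,"y":15.5,"z":0,"ax":0,"ay":0,"az":0,"grip":5},{"x":-2,"y":15.5,"z":0,"ax":0,"ay":0,"az":0,"grip":5}]'
for i in 1 2; do python3 -m jog '[{"x":0,"y":1,"z":0,"ax":0,"ay":0,"az":0,"grip":5},{"x":0,"y":1,"z":0,"ax":0,"ay":0,"az":0,"grip":5}]'; done
```

```text
clock: 15.9
eef_pos: [619.2, -14.4, 104.2]
tool_rot: [-1.571, 0.0, -1.3]
force: [0.6, -0.5, -1.4]
width: 15.4
clock: 16.1
eef_pos: [619.4, -14.5, 103.5]
tool_rot: [-1.571, -0.0, -1.3]
force: [-0.0, -0.9, -0.1]
width: 15.2
clock: 16.3
eef_pos: [619.3, -14.5, 102.5]
tool_rot: [-1.571, 0.0, -1.3]
force: [1.7, 0.0, -1.3]
width: 15.7
```

```bash
for i in 1 2; do python3 -m jog '[{"x":0,"y":1,"z":0,"ax":0,"ay":0,"az":0,"grip":5},{"x":0,"y":1,"z":0,"ax":0,"ay":0,"az":0,"grip":5}]'; done
```

```text
clock: 16.5
eef_pos: [619.3, -14.4, 101.4]
tool_rot: [-1.571, 0.0, -1.3]
force: [0.3, 0.2, -1.3]
width: 15.2
clock: 16.7
eef_pos: [619.3, -14.5, 101.3]
tool_rot: [-1.571, 0.001, -1.3]
force: [-1.6, 0.9, 4.5]
width: 15.1
```

Contact: +4.5 N upward. Releasing gradually, then rising straight up.

```bash
python3 -m jog '[{"x":0,"y":0,"z":0,"ax":0,"ay":0,"az":0,"grip":18},{"x":0,"y":0,"z":0,"ax":0,"ay":0,"az":0,"grip":26},{"x":0,"y":0,"z":0,"ax":0,"ay":0,"az":0,"grip":36},{"x":0,"y":0,"z":0,"ax":0,"ay":0,"az":0,"grip":40},{"x":0,"y":0,"z":0,"ax":0,"ay":0,"az":0,"grip":40}]'
python3 -m jog '[{"x":0,"y":-10,"z":0,"ax":0,"ay":0,"az":0,"grip":40},{"x":0,"y":-30,"z":0,"ax":0,"ay":0,"az":0,"grip":40},{"x":0,"y":-60,"z":0,"ax":0,"ay":0,"az":0,"grip":40},{"x":0,"y":-100,"z":0,"ax":0,"ay":0,"az":0,"grip":40},{"x":0,"y":-140,"z":0,"ax":0,"ay":0,"az":0,"grip":40}]'
python3 -m jog '[{"x":0,"y":0,"z":-30,"ax":0,"ay":0,"az":0,"grip":40},{"x":0,"y":0,"z":-70,"ax":0,"ay":0,"az":0,"grip":40},{"x":0,"y":0,"z":-100,"ax":0,"ay":0,"az":0,"grip":40},{"x":0,"y":0,"z":-100,"ax":0,"ay":0,"az":0,"grip":40}]'
python3 - <<'E'
from h import *
import pickle
G={n:get_image(n) for n in ["scene","side","wrist"]}
pickle.dump(G,open("G5.pkl","wb"))
crop(G["scene"],235,140,445,320,3.5,"b9.png"); crop(G["side"],160,120,340,270,4,"s9.png")
E
```

```text
clock: 17.2
eef_pos: [619.4, -14.5, 100.4]
tool_rot: [-1.571, 0.0, -1.3]
force: [0.1, 0.7, -0.6]
width: 40.2
clock: 17.7
eef_pos: [619.0, -14.7, 242.4]
tool_rot: [-1.571, -0.0, -1.3]
force: [0.3, 0.0, 1.5]
width: 40.0
clock: 18.1
eef_pos: [518.8, -42.7, 241.4]
tool_rot: [-1.573, 0.002, -1.304]
force: [0.0, 0.3, 0.1]
width: 39.9
```

View pics/b9.png

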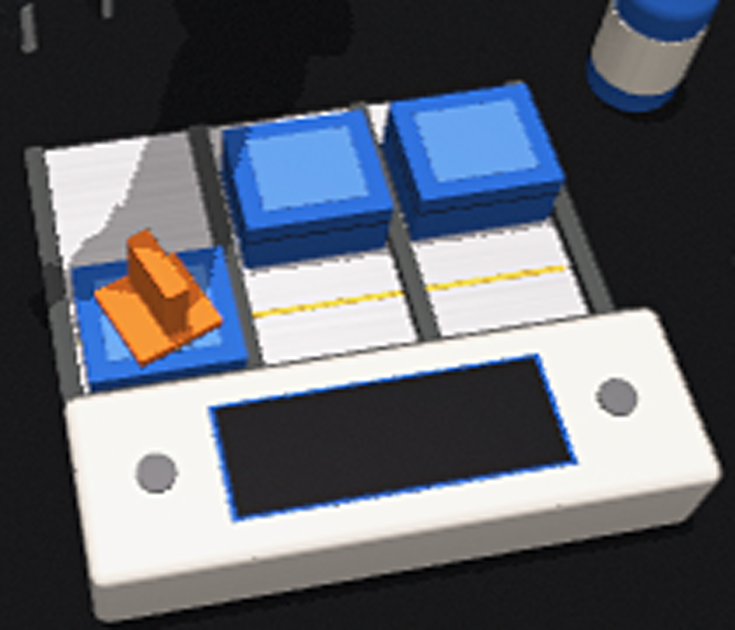

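View pics/s9.png

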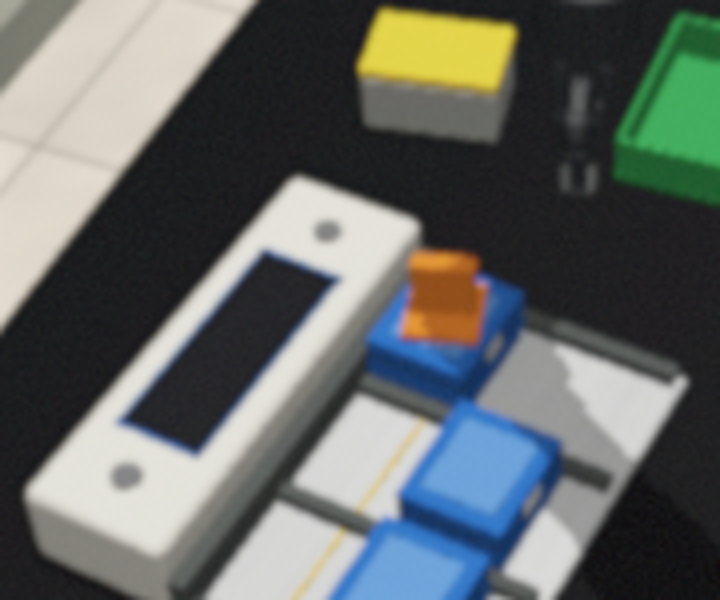

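The tag stands flat on the lid: foot centre at crop (160,308), lid centre at about (158,315). The box's corners are unchanged, the empties are short of the line, and the gripper is clear.

Run:
```python
from h import *
G=None
import pickle
S=pickle.load(open("G5.pkl","rb"))["scene"]
p=cast(S,(np.array([(95,292),(222,320)])+.5)/3.5-.5+[235,140],66);print(p.mean(0))
print(finish_job())
```

```text
[620.41571308 -13.61006945  66.        ]
the job is handed in; nothing more can be done
None
```

I pushed the loaded box home and set the orange tag upright on its lid. I handed the job in about 18 s into the 58 s allowed, and no verdict was reported.

- **Finding the loaded box:** The middle and left boxes dragged about 1.5 N, close to the 1.6 N limit for an empty box. Single first-contact readings went up to 2.8 N. The right box dragged about 9–10 N, so it was the loaded one.
- **Pushing it home:** I pushed the right box until the force jumped to about 17 N and it stopped moving. That happened within about 1 mm of where the stop should be, and I then drew the gripper back.
- **Placing the tag:** I gripped the tag by its plate and lifted it out. I lowered it until it touched the lid (about 4.5 N) and released it.

**Last checks:**
- The tag's centre measured (620, -14) mm. The box's centre was about (619, -14) mm, and the two camera views of it differed by about 4 mm. That puts the tag well inside the 25 mm limit, and it looked upright.
- Both empty boxes looked short of the yellow line in the final pictures.
- The jar was still in the basket just after I lifted the tag out. I did not look at it again, and the arm did not go back there.
- The gripper was clear of everything.
- No check failed.

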